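# Set a click-stop mitre fixture to 45 degrees, lock it and load the batten

## Task

Set the mitre fixture for a 45 degree cut: turn its swivel table by the upright handle to the third click clockwise (seen from above) of the long home mark, one click being 15 degrees, and let it settle in that click. Then swing the lock lever fully home so that the table is locked, and after that lay the wooden batten flat and centred in the channel on the table and let go. Leave the bearing, the beaker and the orange pot where they are.

Things in the scene. Friction and masses are not known exactly. Their poses are not given: they have to be found in the camera images.
- fixture: the mitre fixture, fixed to the bench: a grey round base 164 mm across and 14 mm high. Origin: centre of its underside, which lies on the vertical swivel axis. Its -x side faces roughly towards the robot and bears the scale: white ticks 15 degrees apart, one per click, and a longer, wider one straight at -x, the home mark. The lock block sticks out of the base at -y (to y = -130 mm)
- swivel (a joint): angle of the swivel table (rad), 0 with the handle's bar over the home mark, growing clockwise seen from above; clicks every 0.2618 rad (15 degrees), third click clockwise = 0.785. Range -1.10 to 1.36. It starts in some click from three anticlockwise of home to home. A spring-loaded pin draws it into the nearest click; leaving a click takes about 0.25 to 0.4 Nm (some 3 to 4 N at the handle)
- swivel_handle (a point): grip point on the upright black handle of the swivel table: a cylinder 20 mm across, standing from z = 34 to 84 mm on the end of a narrow bar; this point is on its centre line at z = 64 mm. It moves on a circle of radius 95 mm about the swivel axis
- channel (a point): centre of the channel floor on top of the swivel table (120 mm across, top at z = 34 mm). The channel runs along this frame's y between two steel cheeks, each 64 mm long, 8 mm thick and 12 mm high, with 40 mm between them (x = -20 to 20 mm); both ends are open. The handle stands at this frame's x = -95 mm
- lock (a joint): angle of the lock lever (rad): 0 open (swung outwards, away from the table), 1.047 fully home = locked, growing anticlockwise seen from above. It starts open, 0 to 0.2, and stays where it is left. It can go home only while the table sits in a click; its nose then stands behind the click pin and blocks the table. About 2 N at its knob moves it, some 5 N over the last 15 degrees, where it presses the pin in; locked, the table still has about 3 degrees of play under a firm push
- lock_handle (a point): grip point on the upright black knob of the lock lever: a cylinder 16 mm across, top at z = 76 mm; this point is on its centre line at z = 60 mm, 45 mm from the lever's pivot
- lock_pivot (a point): point on the vertical pivot axis of the lock lever, at z = 60 mm; it lies at fixture x = 0, y = -108 mm. When locked the knob is at fixture x = +45 mm, y = -108 mm
- batten: plain softwood batten, 140 mm long (its x), 32 mm wide (its y), 44 mm high (its z), 0.09 to 0.19 kg, loose on the bench to the left of the fixed grey steel toolbox (170 x 310 mm, 110 mm high plus a low carrying handle; it stands ahead of the robot, from 200 mm to its left to 110 mm to its right; mind it when crossing between batten and fixture). Origin: centre of its underside
- bearing: bystander: steel ball bearing, a ring 52 mm across and 18 mm high; origin at the centre of its underside
- beaker: bystander: grey beaker with a white lid, 65 mm across and 95 mm high; origin at the centre of its underside
- orange_pot: bystander: low orange pot, 92 mm across and 58 mm high; origin at the centre of its underside

How it is judged:
On the way, in this order (a step that is already met when the one before it is completed fails the run):
1. the swivel table sits in the third click clockwise of home (value of joint swivel between 0.725 and 0.845 rad), for 0.2 s.
2. the lock lever is fully home with the table in that click (all of step 1 and value of joint lock above 0.95 rad), for 0.2 s.
3. the batten lies in the channel (z of batten in the frame of channel below 0.005 m and horizontal distance between batten and channel below 0.025 m and angle between the x axis of batten and the y axis of channel, either way round below 0.2 rad), for 0.2 s.
At the end, for the whole second after the job is handed in: the swivel table is in the third click clockwise of home (45 degrees, within 3.4 degrees), the lock lever is fully home (within about 5 degrees), and the batten lies at rest flat on the channel floor between the cheeks, its middle within 25 mm of the channel's middle (all of step 2 and all of step 3 and z of batten in the frame of channel above -0.004 m and angle between batten's own z axis and vertical below 0.1 rad and linear speed of batten below 0.02 m/s); the robot touches nothing.
It fails at once if the bearing, the beaker or the orange pot is shifted more than 3 cm (distance of any of bearing, beaker, orange_pot from where it was at the start of the episode above 0.03 m).
It also fails if it takes over 72 s, if anything falls off the work surface, if the arm or the gripper's body presses on something with over 40 N, if the wrist force passes 120 N, or if a joint passes its speed limit or range.

## Robot

A 7-joint arm with a two-finger parallel gripper is mounted at the origin on a cart in front of the work surface, level with it; the furniture and walls round the work are solid. World frame = base frame: x ahead of the robot, y to its left, z up, the work surface at z = 0. Lengths are in m, angles in rad, forces in N, time in s.
With the tool pointing down it reaches from about 0.425 to 0.95 m from the base axis. Payload 4.7 kg.
Tool frame: the origin (TCP) lies between the finger pads; the fingertips stand 25 mm ahead of it and the grasp point (between the pads) lies 6 mm ahead of it; x points along the fingers, z is the direction in which the jaws open and shut, and the axes are right-handed (so a half turn about x gives the same grasp; the last joint's range is limited). The gripper opens to 85 mm and grips with 20 to 120 N. Pads are 22 mm wide; open, the fingers measure 114 mm over their backs; the gripper's body (76 mm by 85 mm) begins 54 mm behind the grasp point. The pads swing forward as they close: fully open they stand 13 mm farther back than shut.
Start: joints at [-1.375, 0.469, -0.049, 1.532, 0.024, 1.141, -0.082], TCP at [0.15, 0.658, 0.256] pointing down, gripper open.
Joint ranges: [-2.59, 2.59], [-0.33, 1.99], [-1.39, 1.29], [0.1, 2.45], [-1.04, 4.18], [0.21, 1.99], [-2.66, 2.66]. Speed limits (rad/s): [2.57, 2.57, 3.14, 3.14, 3.14, 3.14, 3.14].

## Interface

Orientations are given as a 3x3 rotation matrix whose columns are the frame's x, y, z axes.
In Python, from rig import * gives the robot as it stands. Calls block until the motion is done:
- movep(position, orientation): joint-space move of the TCP to a pose.
- move_l(position, attitude=None, feed=0.15, until_force=None): straight line of the TCP; attitude=None keeps the orientation; feed is the mean speed in m/s. With until_force (N) it stops when the force on the tool has changed by that much, and returns True; else False.
- move_joints(angles): joint-space move.
- command_gripper(opening, newtons=None): finger opening in m; newtons is the grip in N (None keeps the last); returns when the fingers have stopped.
- sleep(seconds).
- inverse_kinematics(position, orientation): joint angles nearest the present ones, or None.
- sense(): the state.
- camera(name): name is "scene" or "top" or "wrist"; returns (picture, depth): 384x512x3 uint8, red, green, blue; 384x512 float32, m along the optical axis (not along the pixel's ray), 0 where there is no reading.
- camera_params(name): a dict with "K" (3x3 intrinsics, pixels), "position" and "rotation" of the camera in the world; the wrist camera has in their place "tool_from_camera" (4x4, takes a point from camera to tool coordinates, whose origin is the TCP and whose axes are the tool frame's). Camera axes: x right, y down, z forward; pixel columns grow to the right and rows downward; lengths in m; the calibration is good to about 2 mm. A picture is of the moment at which its call begins: read the wrist's pose just before it. camera_params takes no time and is no camera call.
A pose or a line that the arm cannot do raises Unreachable and nothing moves.
- finish_job(): hands the job in, once; it reports no verdict.
The state is a dict: "time_s": time; "joint_pos": joint angles; "qd": joint speeds; "joint_efforts": joint torques, N m; "position": TCP position; "tcp_rot": TCP orientation; "wrist_force": force on the tool from outside, world axes, zero at the start; "ft_torque": the same for the moment, N m; "finger_gap": finger opening in m.
Only numpy, scipy, OpenCV 4.12 (cv2) and the standard library are available. Lean on these libraries where they do the work, as an engineer would, in place of code of your own. Each camera call takes 0.05 s, during which the arm holds its last target. There are 200 camera calls.

## Working session

There is one attempt and no reset: what is moved stays moved. The work goes in short steps, each a Python script; the robot and the scene stay as the last script left them, time stands still between calls to the robot, and variables do not carry over. Pictures are saved under pics/ and viewed, about 8 in all and at most 12, crops included, and the job is handed in when it is done.

```bash
mkdir -p pics; ls; cat > h.py <<'E'
from rig import *
import numpy as np, cv2
def cloud(name):
    s=sense(); im,d=camera(name); p=camera_params(name); K=np.array(p["K"])
    v,u=np.mgrid[:d.shape[0],:d.shape[1]]
    P=np.stack([(u-K[0,2])/K[0,0]*d,(v-K[1,2])/K[1,1]*d,d],-1)
    if name=="wrist":
        T=np.array(p["tool_from_camera"]); P=P@T[:3,:3].T+T[:3,3]
        P=P@np.array(s["tcp_rot"]).T+np.array(s["position"])
    else: P=P@np.array(p["rotation"]).T+np.array(p["position"])
    P[d==0]=np.nan
    return im,P
def save(n,im,x=1):
    cv2.imwrite("pics/"+n,cv2.resize(im[:,:,::-1],None,fx=x,fy=x))
def down(a): # jaw axis z at angle a in plane
    z=np.array([np.cos(a),np.sin(a),0]); x=np.array([0,0,-1.]); return np.stack([x,np.cross(z,x),z],1)
E
python3 - <<'E'
from h import *
im,P=cloud("top"); np.savez("top.npz",im=im,P=P); save("top.png",im,1.5)
im,P=cloud("scene"); np.savez("scene.npz",im=im,P=P); save("scene.png",im,1.5)
s=sense(); print(s["time_s"],s["tcp_rot"],s["position"])
E
```

```text
pics
0.1 [[-3.48041602e-04 -9.74853491e-01  2.22846473e-01]
 [-1.74315378e-03  2.22846739e-01  9.74851933e-01]
 [-9.99998420e-01 -4.91666427e-05 -1.77687948e-03]] [0.15032806 0.65755451 0.25535446]
```

View pics/top.png

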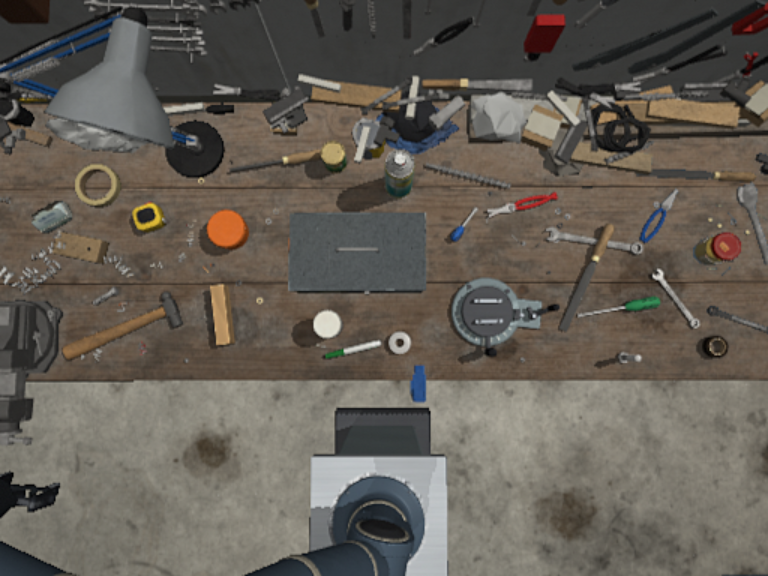

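View pics/scene.png

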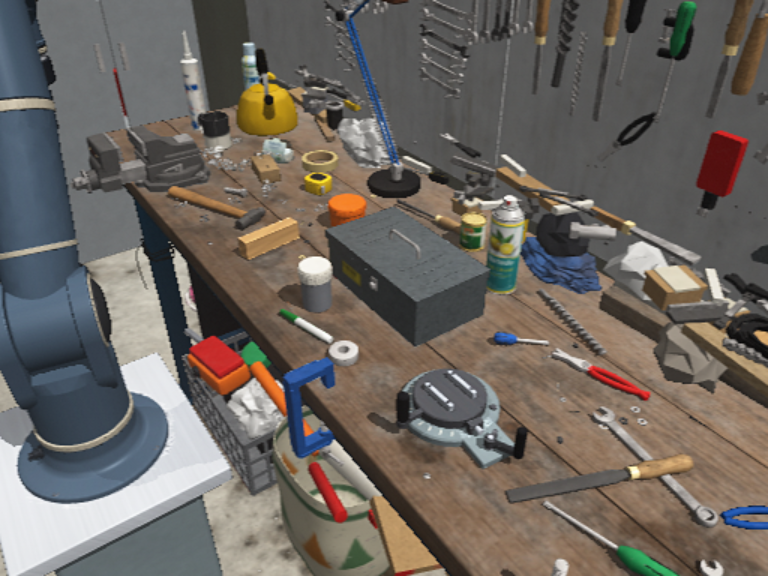

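The top view shows the fixture at about (485,313), with its handle at (490,350) and lock knob near (553,308). The batten is at (220,315), the beaker at (327,324), the bearing at (399,343), the pot at (227,230) and the toolbox at (357,252). Next I'll turn these pixels into positions.

```bash
python3 - <<'E'
from h import *
D=np.load("top.npz"); im,P=D["im"],D["P"]
def reg(u0,u1,v0,v1,z0,z1,n,dark=None):
    u0,u1,v0,v1=[int(a/1.5) for a in (u0,u1,v0,v1)]
    q=P[v0:v1,u0:u1].reshape(-1,3); c=im[v0:v1,u0:u1].reshape(-1,3).astype(int)
    m=(q[:,2]>z0)&(q[:,2]<z1)
    if dark: m&=c.max(1)<dark
    q=q[m]; 
    if len(q)<3: print(n,len(q)); return
    r=cv2.minAreaRect((q[:,:2]*1000).astype(np.float32)); print(n,len(q),q.mean(0).round(4),np.round(r[0],1),np.round(r[1],1),round(r[2],1),q[:,2].max().round(4))
reg(190,245,270,360,.03,.06,"batten")
reg(300,350,300,345,.08,.12,"beaker")
reg(380,415,328,360,.01,.03,"bearing")
reg(190,260,200,260,.04,.08,"pot")
reg(280,440,200,300,.09,.13,"box")
reg(440,530,265,370,.028,.039,"table")
reg(440,530,265,340,.041,.055,"cheeks")
reg(465,515,335,370,.06,.1,"handle")
reg(520,570,290,335,.05,.1,"knob")
reg(440,570,265,370,.006,.022,"base")
E
```

```text
batten 405 [0.4803 0.3656 0.0426] [480.7 366.6] [139.   33.6] 7.8 0.0515
beaker 279 [0.4563 0.1121 0.0945] [456.1 112.1] [62.  61.1] 31.1 0.1018
bearing 142 [ 0.4147 -0.0506  0.0176] [414.6 -41.3] [45.9 70.9] 0.0 0.0247
pot 536 [0.6807 0.3532 0.0567] [682.  354.6] [89.3 89.2] 60.0 0.0654
box 4718 [0.6178 0.0444 0.108 ] [618.5  44.8] [306.8 176.5] 89.9 0.1299
table 836 [ 0.4854 -0.2592  0.034 ] [ 485.6 -259.9] [125.3 150.4] 44.0 0.039
cheeks 90 [ 0.484  -0.258   0.0462] [ 488.4 -252.5] [69.6 80.7] 12.8 0.0531
handle 31 [ 0.3935 -0.2565  0.0824] [ 394.1 -256.6] [16.7 16.8] 89.9 0.0886
knob 28 [ 0.4938 -0.403   0.0697] [ 494.5 -404.6] [13.7 14.4] 27.3 0.079
base 1015 [ 0.4839 -0.2869  0.0133] [ 479.2 -303.9] [310.9 246.8] 89.9 0.0217
```

```bash
python3 - <<'E'
from h import *
p=camera_params("wrist"); print(np.round(p["tool_from_camera"],3).tolist())
T=np.array(p["tool_from_camera"])
R=down(np.pi/2)
off=R@T[:3,3]; print(off, R@T[:3,2])
print(inverse_kinematics([0.15,0.658,0.33],sense()["tcp_rot"]))
for a in (np.pi/2,-np.pi/2,1.0,0.5,0):
    print(a,inverse_kinematics([.48,-.28,.34],down(a)))
movep([.48,-.28,.34],down(np.pi/2))
im,P=cloud("wrist"); np.savez("w1.npz",im=im,P=P); save("w1.png",im,1.5); print(sense()["time_s"],sense()["joint_pos"])
E
```

```text
[[-0.0, -0.298, 0.955, -0.117], [-0.002, -0.955, -0.298, 0.076], [1.0, -0.002, -0.0, 0.001], [0.0, 0.0, 0.0, 1.0]]
[-0.07601085  0.00104537  0.11734541] [ 2.97912181e-01 -3.57560690e-04 -9.54593214e-01]
[-1.37765517  0.4223082  -0.04589313  1.43541908  0.01950863  1.28608639
 -0.07897223]
1.5707963267948966 [ 0.65060197  0.22195578 -0.23899872  1.69729422  0.05534228  1.22893902
  1.96947986]
-1.5707963267948966 [-0.27728041  0.27326822  0.91643684  1.74546038 -0.22875403  1.2354539
 -0.87351291]
1.0 [-0.4539334   0.37747096  1.21404105  1.75172813 -0.36968346  1.27249722
  1.84895191]
0.5 [-0.46225305  0.3867628   1.23220572  1.75198494 -0.38091162  1.27643888
  1.3608559 ]
0 [-0.27728041  0.27326822  0.91643684  1.74546038 -0.22875403  1.2354539
  0.69728342]
3.625 [ 0.64963677  0.22210336 -0.23953845  1.69723724  0.05522661  1.22893675
  1.96945496]
```

View pics/w1.png

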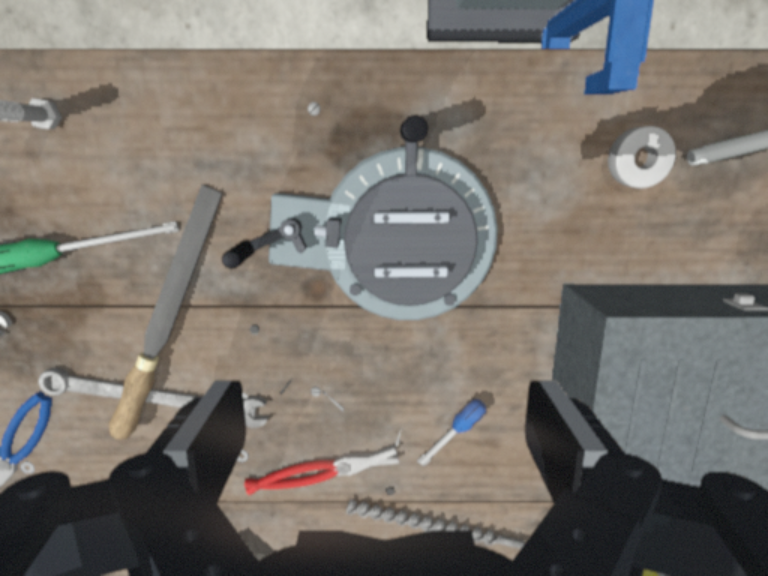

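```bash
cat > meas.py <<'E'
from h import *
from scipy.optimize import least_squares
def proj(name,X,s=None):
    p=camera_params(name);K=np.array(p["K"])
    T=np.array(p["tool_from_camera"]); R=np.array(s["tcp_rot"])
    Xt=(X-np.array(s["position"]))@R; Xc=(Xt-T[:3,3])@T[:3,:3]
    q=Xc@K.T; return q[...,:2]/q[...,2:]
E
python3 - <<'E'
from meas import *
D=np.load("w1.npz"); im,P=D["im"],D["P"]; s=sense()
q=P.reshape(-1,3); hue=im.reshape(-1,3).astype(int)
c0=np.array([.485,-.26]); r=np.hypot(*(q[:,:2]-c0).T)
zz=q[(r<.02)][:,2]; print("table z",np.nanmedian(zz))
# ring outer edge: pixels of base height, outline radius fit
m=(abs(q[:,2]-.014)<.004)&(r<.1)&(r>.065)
a=np.arctan2(q[:,1]-c0[1],q[:,0]-c0[0])
pts=[]
for b in np.arange(-np.pi,np.pi,np.pi/60):
    k=m&(abs(a-b)<np.pi/120)
    if k.sum()>3 and abs(b+np.pi/2)>.6: 
        i=np.where(k)[0]; pts.append(q[i[np.argsort(r[i])[-2]],:2])
pts=np.array(pts)
f=least_squares(lambda p:np.hypot(pts[:,0]-p[0],pts[:,1]-p[1])-p[2],[*c0,.08],loss="soft_l1",f_scale=.002); print("base fit",f.x,len(pts))
c=f.x[:2]
for n,lo,hi,ctr in(("handle",.074,.095,[.392,-.257]),("knob",.066,.09,[.494,-.40]),("cheek",.042,.052,c)):
    k=(q[:,2]>lo)&(q[:,2]<hi)&(np.hypot(*(q[:,:2]-ctr).T)<(.03 if n!="cheek" else .05))
    g=q[k]; R=cv2.minAreaRect((g[:,:2]*1000).astype(np.float32)); print(n,k.sum(),g.mean(0).round(4),g.max(0).round(4),np.round(R[0],1),np.round(R[1],1),R[2])
    if n=="cheek":
        v=np.linalg.svd(g[:,:2]-g[:,:2].mean(0))[2]; print(v)
    if n=="handle": hd=g.mean(0)[:2]
print("handle polar",np.hypot(*(hd-c)),np.degrees(np.arctan2(*(hd-c)[::-1])))
# polar unwrap of base top: cols angle from -x axis, clockwise from above
th=np.linspace(-110,110,780); rr=np.linspace(.056,.086,150)
A,Rr=np.meshgrid(np.radians(th),rr)
# clockwise from above of -x direction -> (-cos, +sin)
X=np.stack([c[0]-Rr*np.cos(A),c[1]+Rr*np.sin(A),np.full_like(A,.014)],-1)
uv=proj("wrist",X,s).astype(np.float32)
o=cv2.remap(im,uv[...,0],uv[...,1],cv2.INTER_CUBIC)
big=cv2.resize(im[60:230,150:350],None,fx=3.5,fy=3.5,interpolation=cv2.INTER_CUBIC)[:,:700]
out=np.zeros((150+big.shape[0],780,3),np.uint8); out[:150]=o; 
out[150:,:700]=big; cv2.imwrite("pics/polar.png",out[:600,:,::-1])
E
```

```text
table z 0.3911279234366744
base fit [ 0.48832383 -0.25561683  0.08062479] 95
handle 261 [ 0.3938 -0.2566  0.0832] [ 0.4032 -0.2466  0.0853] [ 393.5 -256.4] [18.4 19.1] 44.19554901123047
knob 147 [ 0.4938 -0.4027  0.0741] [ 0.5016 -0.3963  0.0771] [ 494.2 -403.5] [14.7 14.4] 85.9273910522461
cheek 597 [ 0.4872 -0.2554  0.0455] [ 0.5157 -0.2238  0.0486] [ 488.  -255.8] [55.4 64.1] 0.057128313928842545
[[ 0.99936524 -0.03562466]
 [-0.03562466 -0.99936524]]
handle polar 0.09456136407464258 -179.40984466727826
```

View pics/polar.png

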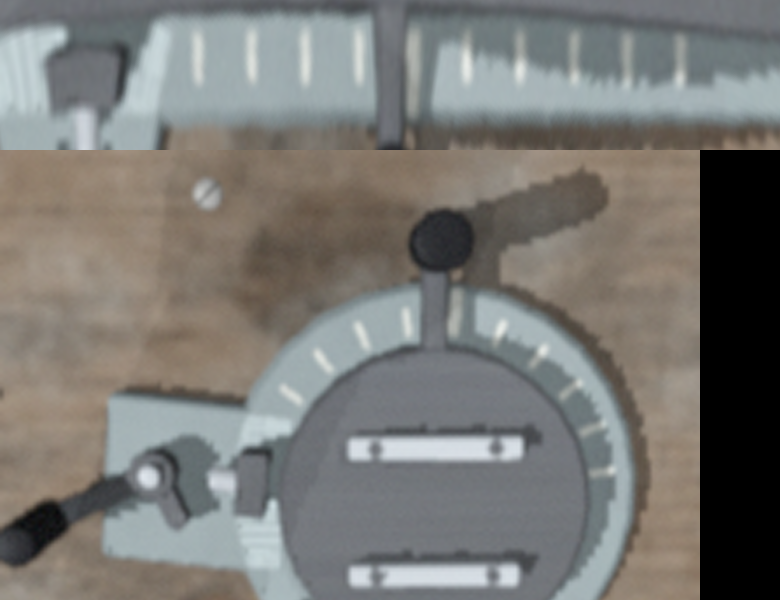

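The polar strip shows ticks 15° apart, with a wider one near column 413 (+6.6° clockwise of world -x). The bar is at about column 390, so it looks midway between two ticks. I'll check the fixture yaw independently from the lock pivot and block.

```bash
python3 - <<'E'
from meas import *
D=np.load("w1.npz"); im,P=D["im"],D["P"]; s=sense()
c=np.array([.4878,-.2556])
print("pivot px",P[150:157,189:196].reshape(-1,3).mean(0))
q=P.reshape(-1,3)
print("z table/ring", np.nanmedian(P[150:160,270:280,2]), P[150:156,325:329,2].round(4).mean())
# block top
h=q[(q[:,1]<c[1]-.095)&(q[:,1]>c[1]-.135)&(abs(q[:,0]-c[0])<.04)&(q[:,2]>.006)&(q[:,2]<.03)]
print("blockz",np.median(h[:,2])); b=h[abs(h[:,2]-np.median(h[:,2]))<.003]
for y in np.arange(-.385,-.35,.006):
    k=b[abs(b[:,1]-y)<.003]; print(round(y,3),len(k),k[:,0].min().round(4) if len(k) else 0,k[:,0].max().round(4) if len(k) else 0)
for x in np.arange(.46,.515,.008):
    k=q[(abs(q[:,0]-x)<.003)&(q[:,2]>.006)&(q[:,2]<.03)&(q[:,1]>-.41)]; print(round(x,3),k[:,1].min().round(4))
# rectified top view at z=.014, 0.5mm/px, and z=.034
for z in(.014,.034):
    xs=np.linspace(c[0]-.11,c[0]+.09,400); ys=np.linspace(c[1]-.17,c[1]+.1,540)
    Y,X=np.meshgrid(ys,xs); uv=proj("wrist",np.stack([X,Y,np.full_like(X,z)],-1),s).astype(np.float32)
    o=cv2.remap(im,uv[...,0],uv[...,1],cv2.INTER_CUBIC)
    if z==.014: cv2.imwrite("pics/rect.png",cv2.resize(o[:,:,::-1],None,fx=1.4,fy=1.4))
E
```

```text
pivot px [ 0.47725317 -0.36326592  0.03520024]
z table/ring 0.03357300227921206 0.0138375
blockz 0.013597507648760554
-0.385 74 0.466 0.5126
-0.379 157 0.4484 0.5129
-0.373 163 0.4484 0.5144
-0.367 137 0.4495 0.514
-0.361 112 0.4498 0.5159
-0.355 152 0.4509 0.5156
0.46 -0.3819
0.468 -0.3841
0.476 -0.3842
0.484 -0.4035
0.492 -0.3987
0.5 -0.3983
0.508 -0.3881
```

View pics/rect.png

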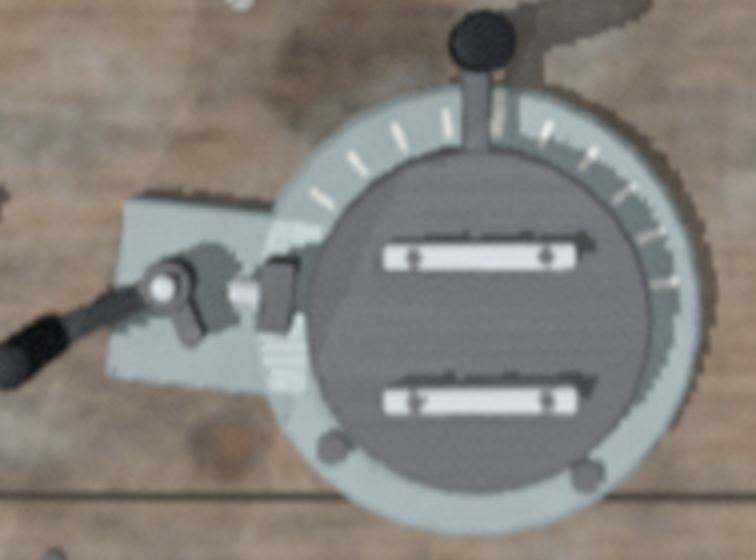

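The lock pivot and block edges put the fixture yaw at about -6°, so home is at about +6.2° and the third click at about +51.5°. The bar starts at about -0.6°. I'll cage the handle, drive it along the arc to the third tick, then look again.

```bash
cat >> h.py <<'E'
C=np.array([.488,-.2556])
def hp(deg,z=.07,r=.0948):
    f=np.radians(deg); return [C[0]-r*np.cos(f),C[1]+r*np.sin(f),z], down(np.pi/2-f)
E
python3 - <<'E'
from h import *
for d in(-.6,25,51.5):
    p,R=hp(d); print(d,np.round(inverse_kinematics(p,R),2), np.round(inverse_kinematics(p,R@np.diag([1,-1,-1])),2))
p,R=hp(-.6,.15); movep(p,R); command_gripper(.045,40)
print(sense()["finger_gap"],np.round(sense()["joint_pos"],2))
print("hit",move_l(hp(-.6)[0],R,feed=.1,until_force=8))
command_gripper(.025); print(sense()["finger_gap"],sense()["wrist_force"],sense()["time_s"])
E
```

```text
-0.6 [ 0.66  0.42 -0.21  2.16  0.15  0.57  1.92] [ 0.32  0.41  0.21  2.18 -0.16  0.56 -0.92]
25 [ 0.55  0.4  -0.19  2.19  0.14  0.56  1.4 ] [-0.42  0.67  1.11  2.24 -0.9   0.79 -0.69]
51.5 [ 0.43  0.41 -0.15  2.18  0.11  0.56  0.87] [-0.5   0.69  1.11  2.22 -0.91  0.8  -1.25]
0.04508418621458535 [ 0.68  0.28 -0.23  2.11  0.09  0.76  1.98]
hit False
0.02527057685075022 [0.59764885 0.26560446 0.11875581] 6.2333
```

```bash
python3 - <<'E'
from h import *
for d in np.linspace(-.6,52.5,9)[1:]:
    p,R=hp(d); move_l(p,R,feed=.06)
    s=sense(); print(round(d,1),np.round(s["wrist_force"],1),round(s["time_s"],2))
p,R=hp(51.6); move_l(p,R,feed=.05); print(np.round(sense()["wrist_force"],1))
command_gripper(.06); sleep(.3)
move_l(hp(51.6,.16)[0],R,feed=.2)
p=[.44,-.27,.30]; movep(p,down(np.pi/2))
im,P=cloud("wrist"); np.savez("w2.npz",im=im,P=P); print(sense()["time_s"])
from meas import proj
s=sense(); c=C
xs=np.linspace(c[0]-.11,c[0]+.09,400); ys=np.linspace(c[1]-.17,c[1]+.1,540)
Y,X=np.meshgrid(ys,xs); uv=proj("wrist",np.stack([X,Y,np.full_like(X,.014)],-1),s).astype(np.float32)
o=cv2.remap(im,uv[...,0],uv[...,1],cv2.INTER_CUBIC); cv2.imwrite("pics/rect2.png",cv2.resize(o[:,:,::-1],None,fx=1.4,fy=1.4))
q=P.reshape(-1,3)
for n,lo,hi,ctr in(("handle",.074,.095,hp(51.6)[0][:2]),("knob",.066,.09,[.494,-.40]),("cheek",.042,.052,c)):
    k=(q[:,2]>lo)&(q[:,2]<hi)&(np.hypot(*(q[:,:2]-ctr).T)<(.03 if n!="cheek" else .05))
    g=q[k]; print(n,k.sum(),g.mean(0).round(4)); r=cv2.minAreaRect((g[:,:2]*1000).astype(np.float32)); print(r)
    if n=="handle": d=g.mean(0)[:2]-c; print("cw deg",np.degrees(np.arctan2(d[1],-d[0])),np.hypot(*d))
E
```

```text
6.0 [ 0.5 -0.5  0.3] 6.57
12.7 [-0.2 -0.8  0.5] 6.9
19.3 [ 0.2 -0.8 -0.5] 7.23
26.0 [-0.1 -0.4 -0.1] 7.57
32.6 [-0.2  0.5  0.1] 7.9
39.2 [-1.1 -0.6 -0.4] 8.23
45.9 [-0.2  0.5  0.8] 8.57
52.5 [ 0.1 -0.  -0.7] 8.9
[0.8 0.  0.1]
11.5083
handle 298 [ 0.4286 -0.1828  0.0826]
((429.27154541015625, -182.0833740234375), (18.738658905029297, 18.7512264251709), 45.5482177734375)
cw deg 50.81800011053081 0.09397401272851137
knob 179 [ 0.4933 -0.4026  0.0738]
((493.9442138671875, -403.6004333496094), (15.400781631469727, 14.38483715057373), 77.87706756591797)
cheek 683 [ 0.4874 -0.2558  0.0454]
((488.368408203125, -255.80764770507812), (63.5869140625, 56.036224365234375), 38.697288513183594)
```

View pics/rect2.png

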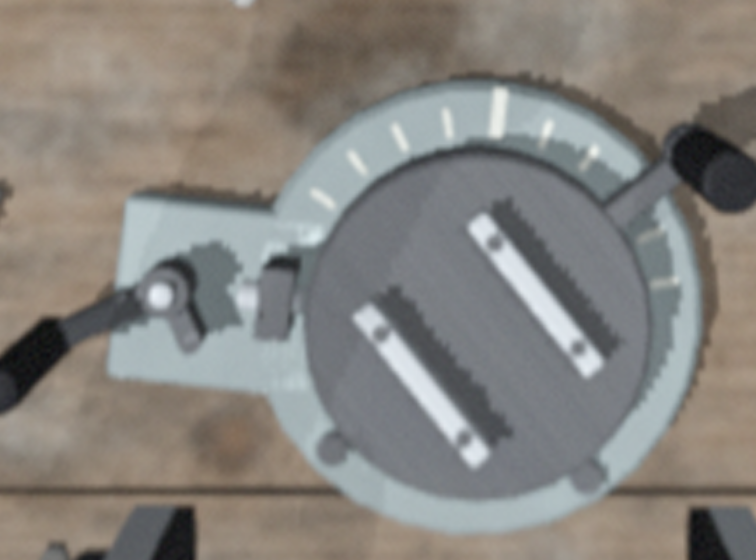

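The table is in the third click: the bar covers the third tick past the wide home mark at (498,115), at 50.8° measured against about 51.2° expected. Next is the lock lever.

```bash
cat >> h.py <<'E'
PV=np.array([.477,-.3632])
def kp(deg,z=.066,r=.045): # world angle of knob about pivot
    f=np.radians(deg); return [PV[0]+r*np.cos(f),PV[1]+r*np.sin(f),z], down(np.pi/2+f)
E
python3 - <<'E'
from h import *
p,R=kp(-67,.15,.0435); movep(p,R); command_gripper(.045)
print("hit",move_l(kp(-67,r=.0435)[0],R,feed=.1,until_force=8))
command_gripper(.0205); print(sense()["finger_gap"],np.round(sense()["wrist_force"],1),sense()["time_s"])
for d in np.linspace(-67,-4.5,10)[1:]:
    p,R=kp(d); h=move_l(p,R,feed=.06,until_force=25)
    s=sense(); print(round(d,1),h,np.round(s["wrist_force"],1),round(s["time_s"],2))
    if h: break
E
```

```text
hit False
0.02057330638946794 [ 1.5 -0.2 -0.3] 14.05
-60.1 False [-1.6 -0.2  0.7] 14.32
-53.1 False [ 1.2  0.7 -1. ] 14.6
-46.2 False [ 0.  -0.1 -0.2] 14.88
-39.2 False [0.5 0.1 0.3] 15.15
-32.3 False [0.8 0.1 0.7] 15.43
-25.3 False [ 0.2 -0.3  0.5] 15.7
-18.4 False [-0.7 -0.2 -0.2] 15.97
-11.4 False [ 0.4 -0.6  0.2] 16.25
-4.5 False [0.6 0.6 0.2] 16.52
```

```bash
python3 - <<'E'
from h import *
p,R=kp(5); R=np.array(sense()["tcp_rot"])
print(move_l(kp(5)[0],R,feed=.03,until_force=12),np.round(sense()["wrist_force"],1),sense()["position"])
print("finger dir deg",np.degrees(np.arctan2(*(np.array(sense()["position"])[:2]-PV)[::-1])))
p=np.array(sense()["position"]); command_gripper(.05); move_l([p[0],p[1],.16],feed=.2)
movep([.44,-.30,.30],down(np.pi/2))
im,P=cloud("wrist"); np.savez("w3.npz",im=im,P=P); print(sense()["time_s"])
save("w3.png",im[60:330,100:460],2)
q=P.reshape(-1,3)
for n,lo,hi,ctr,rad in(("handle",.074,.095,hp(51)[0][:2],.03),("knob",.066,.09,kp(-6)[0][:2],.03)):
    k=(q[:,2]>lo)&(q[:,2]<hi)&(np.hypot(*(q[:,:2]-ctr).T)<rad); g=q[k]; m=g.mean(0)[:2]
    d=m-(C if n=="handle" else PV); print(n,k.sum(),m,"world deg",np.degrees(np.arctan2(d[1],d[0])),np.hypot(*d))
E
```

```text
True [ 2.  -2.   0.8] [ 0.52141398 -0.36645895  0.06584706]
finger dir deg -4.196657391890039
18.5667
handle 308 [ 0.42861324 -0.18297204] world deg 129.27233466417397 0.09381688640695356
knob 153 [ 0.51899885 -0.36711483] world deg -5.325306011662218 0.04218090697653592
```

View pics/w3.png

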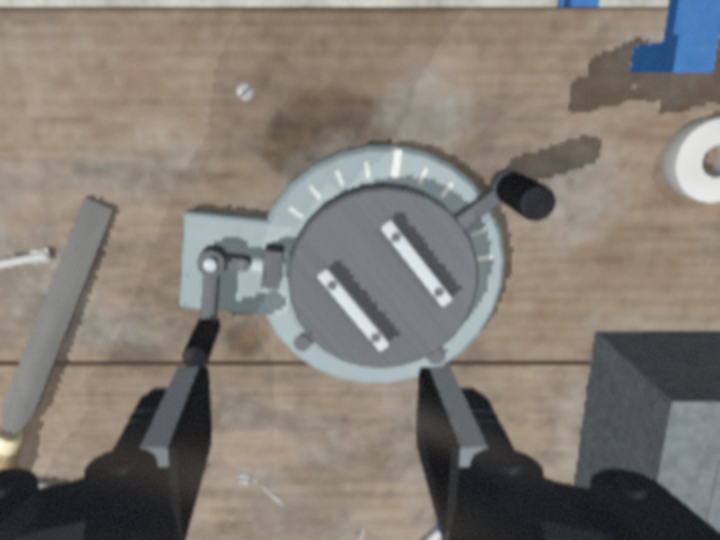

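The lever is home: the knob at (198,355) points along world -5.3° against about -6.2° expected, and the table hasn't moved. Now the batten: cross high over the beaker and box, measure it with the wrist depth, and grasp it.

```bash
python3 - <<'E'
from h import *
D=np.load("w3.npz"); q=D["P"].reshape(-1,3)
k=(q[:,2]>.0425)&(q[:,2]<.05)&(np.hypot(*(q[:,:2]-C).T)<.05); g=q[k]; print("cheeks",k.sum(),cv2.minAreaRect((g[:,:2]*1000).astype(np.float32)))
rad=np.radians
print(np.round(inverse_kinematics([.488,-.256,.08],down(rad(-51.3))),2))
movep([.48,.05,.34],down(rad(-70)))
print(np.round(sense()["joint_pos"],2),np.round(inverse_kinematics([.48,.366,.05],down(rad(-82))),2))
movep([.48,.366,.26],down(rad(-82)))
im,P=cloud("wrist"); np.savez("w4.npz",im=im,P=P); save("w4.png",im,1)
q=P.reshape(-1,3); k=(abs(q[:,2]-.044)<.006)&(abs(q[:,0]-.48)<.1)&(abs(q[:,1]-.366)<.05); g=q[k]
print("batten",k.sum(),g.mean(0),cv2.minAreaRect((g[:,:2]*1000).astype(np.float32)),sense()["time_s"],np.round(sense()["joint_pos"],2))
E
```

```text
cheeks 665 ((488.5515441894531, -255.85507202148438), (63.94765090942383, 56.11194610595703), 38.35014724731445)
[ 0.3   0.49  0.13  1.99 -0.1   0.67 -0.4 ]
[ 0.11  0.1  -0.33  1.84  0.03  1.2  -1.45] [-0.42  0.64 -0.42  1.85  0.37  0.73 -2.47]
batten 3905 [0.48730533 0.37012782 0.04359556] ((482.87005615234375, 369.5252685546875), (139.5695037841797, 32.00361251831055), 7.750056743621826) 22.775 [-0.33  0.4  -0.52  1.68  0.22  1.12 -2.34]
```

```bash
python3 - <<'E'
from h import *
R=down(np.radians(7.75-90)); x,y=.4827,.3693
command_gripper(.08); movep([x,y,.12],R)
print("hit",move_l([x,y,.044],R,feed=.12,until_force=8),sense()["position"])
command_gripper(.02,50); print(sense()["finger_gap"],np.round(sense()["wrist_force"],1))
move_l([x,y,.30],feed=.2)
im,P=cloud("wrist"); save("w5.png",im,1); q=P.reshape(-1,3)
s=sense(); print(s["finger_gap"],s["time_s"],np.round(s["wrist_force"],1),s["position"])
# batten in hand: points 5..15mm above... relative tool coords
t=(q-np.array(s["position"]))@np.array(s["tcp_rot"]); k=(abs(t[:,0])<.04)&(abs(t[:,1])<.1)&(abs(t[:,2])<.025); c=im.reshape(-1,3).astype(int); k&=(c[:,0]-c[:,2]>40)
print(k.sum(),np.percentile(t[k],[1,50,99],axis=0))
E
```

```text
hit False [0.48319617 0.36992632 0.04487826]
0.03129651792855259 [ 1.2 -0.1  4. ]
0.031085773154351015 26.5667 [ 0.7 -0.6 -1.8] [0.48227634 0.36879924 0.29857891]
18959 [[-0.00034325 -0.03496761 -0.01632907]
 [ 0.00101872  0.02722878 -0.00081755]
 [ 0.01433345  0.06955865  0.01446952]]
```

View pics/w5.png

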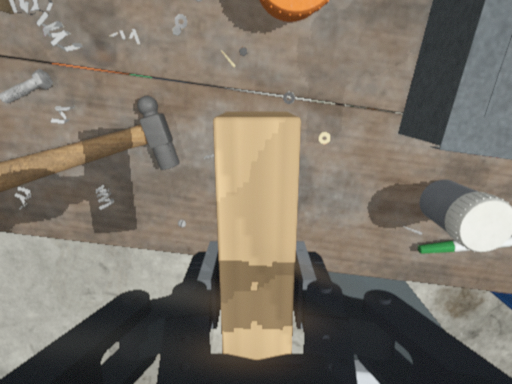

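The batten is held square and centred: its end is at tool y = 70 mm, and the picture shows it gripped straight. Now carry it over and lower it with force monitoring.

```bash
python3 - <<'E'
from h import *
R=down(np.radians(-51.4)); c=[.4884,-.2557]
movep([.48,.05,.34],down(np.radians(-68)))
movep([*c,.17],R); s=sense(); print(s["position"],s["finger_gap"],s["time_s"])
move_l([*c,.115],R,feed=.1)
h=move_l([*c,.079],R,feed=.04,until_force=7)
s=sense(); print(h,s["position"],np.round(s["wrist_force"],1),s["finger_gap"],s["time_s"])
E
```

```text
[ 0.4896313  -0.25417304  0.17055147] 0.0309557859068126 29.1083
False [ 0.48864538 -0.25576966  0.07912568] [-0.1  0.2 -0.4] 0.031077178258840276 30.8583
```

```bash
python3 - <<'E'
from h import *
R=down(np.radians(-51.4)); c=[.4884,-.2557]
h=move_l([*c,.074],R,feed=.02,until_force=5)
s=sense(); print(h,s["position"],np.round(s["wrist_force"],1))
command_gripper(.06); sleep(.3); move_l([*c,.20],R,feed=.15)
movep([.42,-.30,.32],down(np.pi/2)); sleep(.3)
im,P=cloud("wrist"); save("w6.png",im,1.5); q=P.reshape(-1,3); s=sense(); print(s["time_s"],np.round(s["wrist_force"],1))
k=(abs(q[:,2]-.078)<.006)&(np.hypot(*(q[:,:2]-c).T)<.076); col=im.reshape(-1,3).astype(int); k&=(col[:,0]-col[:,2]>35)
g=q[k]; print("batten top",k.sum(),g.mean(0),cv2.minAreaRect((g[:,:2]*1000).astype(np.float32)),np.percentile(g[:,2],[5,50,95]))
for n,lo,hi,ctr,rad in(("handle",.074,.095,hp(51)[0][:2],.022),("knob",.066,.09,kp(-6)[0][:2],.025)):
    k=(q[:,2]>lo)&(q[:,2]<hi)&(np.hypot(*(q[:,:2]-ctr).T)<rad)&(col.max(1)<90); g=q[k]; m=g.mean(0)[:2]
    d=m-(C if n=="handle" else PV); print(n,k.sum(),m,"world deg",np.degrees(np.arctan2(d[1],d[0])),np.hypot(*d))
E
```

```text
True [ 0.48880182 -0.25588107  0.07865846] [-0.6 -0.1  5.9]
35.2583 [-0.6 -0.2 -0.8]
batten top 2713 [ 0.48082778 -0.26108201  0.07744085] ((487.4207458496094, -255.8761444091797), (139.64370727539062, 32.17341995239258), 38.494693756103516) [0.07610662 0.07751472 0.07868781]
handle 249 [ 0.42833564 -0.18327264] world deg 129.5199417806116 0.09376077498149048
knob 136 [ 0.51930088 -0.3670549 ] world deg -5.207010200243711 0.04247616345035118
```

View pics/w6.png

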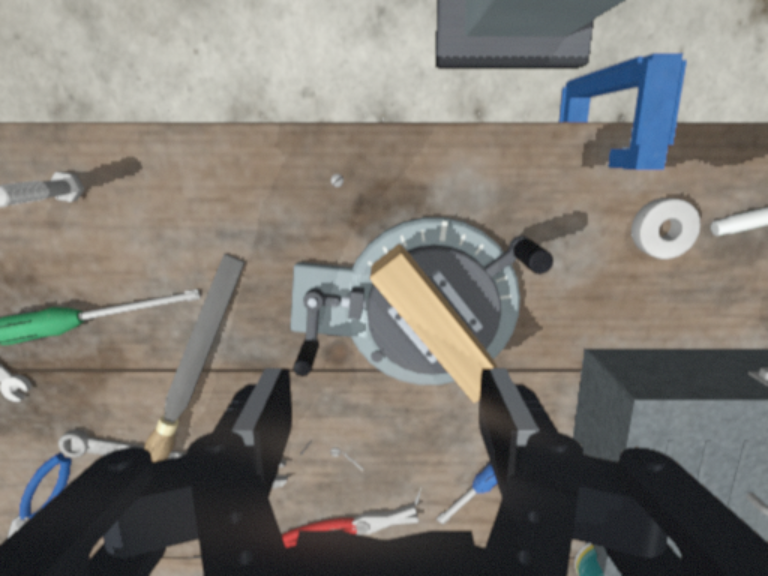

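The batten lies flat between the cheeks, running from (385,265) to (485,390), with its centre about 1 mm from the channel's. The lever is home and the handle is still at the third click.

```bash
python3 - <<'E'
from rig import *
finish_job(); print(sense()["time_s"])
E
```

```text
the job is handed in; nothing more can be done
the job is handed in; nothing more can be done
```

The job is handed in at about 35 s of the 72 s allowed. I turned the table to the third click clockwise of home, swung the lock lever home, then laid the batten in the channel and let go.

Last checks, from wrist-camera depth:
- **Table:** the handle is about 50.5° clockwise of the robot's side. That is 45° past the home mark to within about 1°, and after the turn the bar covered the third tick.
- **Lock lever:** the knob points about -5° in world, where fully home should be about -6°. When I pushed it further it met a firm stop.
- **Batten:** the middle is about 1 mm from the channel centre and it lines up with the cheeks to within about 0.5°. The top is at z = 77.5 mm, which is what lying flat on the floor gives.
- **Bystanders:** I went nowhere near the bearing, beaker or pot, but did not measure them again at the end.

One thing disagreed. At the start the bar looked about half a click anticlockwise of the home mark, although it was supposed to sit in a click. After the turn it stood on the third tick to within about 1°. I did not find the cause.

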